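# Press two bronze bushes down a pivot hub onto its shoulder with a drift

### The arm

A 7-joint arm with a two-finger parallel gripper is mounted at the origin on a cart in front of the work surface, level with it; the furniture and walls round the work are solid. World frame = base frame: x ahead of the robot, y to its left, z up, the work surface at z = 0. Lengths are in m, angles in degrees, forces in N, time in s.
With the tool pointing down it reaches from about 0.35 to 0.775 m from the base axis. Payload 3.1 kg.
Tool frame: the origin (TCP) lies on the centre line of the jaws, within the pads' length; the fingertips stand 17 mm ahead of it and the grasp point (between the pads) lies 2 mm behind it (robot.tip_reach is the distance from the TCP to the fingertips, in m); z points along the fingers, y is the direction in which the jaws open and shut (so a half turn about z gives the same grasp; the last joint's range is limited). The gripper opens to 85 mm and grips with 20 to 120 N. Pads are 22 mm wide; open, the fingers measure 114 mm over their backs; the gripper's body (76 mm by 85 mm) begins 54 mm behind the grasp point. The pads swing forward as they close: fully open they stand 13 mm farther back than shut.
Start: joints at [68.944, 17.813, 0.802, 86.603, -0.252, 75.585, -1.558], TCP at [0.176, -0.521, 0.248] pointing down, gripper open.
Joint ranges: [-154.91, 154.91], [-16.99, 109.72], [-72.82, 74.43], [7.12, 147.25], [-82.49, 262.49], [11.32, 116.49], [-174.64, 174.64]. Speed limits (degrees/s): [159.86, 159.86, 180, 180, 180, 180, 180].

### API

Orientations are given as [roll, pitch, yaw] about the fixed x, y, z axes, in that order (R = Rz(yaw) Ry(pitch) Rx(roll)).
In Python, from station import robot, fingers, vision, workorder, recognise gives the robot as it stands. Calls block until the motion is done:
- robot.move_to(position, orientation): joint-space move of the TCP to a pose.
- robot.line_to(position, orientation=None, velocity=0.15, f_stop=None): straight line of the TCP; orientation=None keeps the orientation; velocity is the mean speed in m/s. With f_stop (N) it stops when the force on the tool has changed by that much, and returns True; else False.
- robot.move_j(angles): joint-space move.
- fingers.gripper_to(opening, force=None): opening from 0.0 (shut) to 1.0 (fully open); force is the grip in N (None keeps the last); returns when the fingers have stopped.
- robot.pause(seconds).
- robot.inverse_kinematics(position, orientation): joint angles nearest the present ones, or None.
- vision.grab_frame(name): name is "side" or "top"; returns the picture (480x640x3 uint8, red, green, blue); there is no depth.
- vision.calibration(name): a dict with "mtx" (3x3 intrinsics, pixels), "extrinsics" (4x4, takes a point from world to camera coordinates). Camera axes: x right, y up, looking along -z (the intrinsics and any distortion apply to the point x, -y, -z); pixel columns grow to the right and rows downward; lengths in m; the calibration is good to about 2 mm. A picture is of the moment at which its call begins. calibration takes no time and is no camera call.
A pose or a line that the arm cannot do raises robot.PlanningError and nothing moves.
- workorder.close_job(): hands the job in, once; it reports no verdict.
Trained networks look in the newest picture that a camera, given by its name, has taken for a name from the list of things; names that differ only in an ending like _2 or _b are one class to them, and where a whole thing is asked for, a point or a joint stands for the part that bears it (a point fixed in the world has none). Each returns a list of dicts, best first, with "p" (0 to 1); they miss things now and then, are a little off and sometimes report something else, mostly with a low value. They report only what shows in the picture. A call takes as long as a camera call. They do not tell look-alikes from the thing itself.
- recognise(label, camera): "rect" ([centre column, centre row, width, height] in pixels, round what is visible of it).
Readings, each from a call of its own:
- robot.current_time_s(): time.
- robot.current_joint_positions(): joint angles.
- robot.current_dq(): joint speeds.
- robot.current_joint_torque(): joint torques, N m.
- robot.current_tool_pos(): TCP position.
- robot.current_eef_rot(): TCP orientation.
- robot.current_contact_force(): force on the tool from outside, world axes, zero at the start.
- robot.current_torque(): the same for the moment, N m.
- robot.current_finger_gap(): opening from 0.0 (shut) to 1.0 (fully open).
Only numpy, scipy, OpenCV 4.12 (cv2) and the standard library are available. Lean on these libraries where they do the work, as an engineer would, in place of code of your own. Each camera call takes 0.05 s, during which the arm holds its last target. There are 200 camera calls.

### The job

The first bronze bush is already started in the upright pivot hub, out of sight in the bore; drop the second bush, which stands on the bench, into the mouth on top of it. Then take the aluminium drift from the wooden block and press both bushes down past the gripping ring until they bottom out on the hub's inner shoulder, keep leaning on them firmly (about 20 N) for half a second so that they are surely home, but never hammer or overload them (35 N would bell the bushes). Draw the drift out, put it back down its hole in the block, and leave the other things on the bench where they are.

Things in the scene. Friction and masses are not known exactly. Their poses are not given: they have to be found in the camera images.
- hub: pivot hub, fixed: upright steel tube, 50 mm outside, 100 mm high, welded to a square flange plate (84 x 84 x 10 mm, four bolt heads). Origin: centre of the plate's underside on the bench, z up along the bore. An inner shoulder closes the greased bore 68 to 88 mm below the mouth: it differs from hub to hub, is out of sight and not measured; feel for it: the resistance rises suddenly when the lower bush lands
- hub_mouth (a point): centre of the hub's upper face, 100 mm above the bench, z up. The bore is 26 mm wide, with a conical lead-in (34 mm wide at the face, narrowing to 26 mm over 6 mm)
- hub_ring (a point): on the bore's axis 46 mm below the mouth, amid the crests of a corrugated spring-steel tolerance ring in the bore: it stops a bush that is only dropped in, needs a push of 4 to 11 N to let the bushes through (most at first and when the joint between them passes), and holds them by friction
- bush_a: first bronze bush, 24 mm outside, 12 mm hole, 26 mm long, 0.08 kg: already in the bore, resting on the tolerance ring, its top about 20 mm below the mouth. Origin: centre of its lower end, z along its axis
- bush_a_top (a point): centre of the upper end of the first bush, 26 mm above its origin
- bush_b: second bronze bush, the same: 24 mm outside, 12 mm hole, 26 mm long, 0.08 kg, edges chamfered 1.5 mm, standing upright on the bench to the right of the hub. Origin: centre of its lower end, z along its axis. Put down the hub it rests on the first one and stands a few mm out of the mouth
- drift: aluminium bush drift, 150 mm long, about 0.2 kg, standing upright in the block: plain rod 20 mm thick for the lower 105 mm, flat lower end, then a grooved grip 26 mm thick and 45 mm long. Origin: centre of its lower end, z up along it
- drift_grip (a point): middle of the drift's grooved grip, on its axis 130 mm above the lower end: where to hold it
- block: wooden tool block, fixed, 64 x 110 x 45 mm (x, y, z), at the left; two short punches, up to 90 mm high, are stuck in its +y half. Origin: centre of its underside on the bench
- block_hole (a point): centre of the mouth of the drift's hole on the block's top face (45 mm above the bench): 24 mm wide, 35 mm deep, at y = -28 mm of the block; the drift stands 35 mm deep in it
- nut_a: bystander: rusty hex nut, 30 mm across flats, 14 mm high, lying flat; origin under its centre
- hole_saw: bystander: hole saw standing on its teeth, 50 mm wide, 61 mm high with its shank; origin under its centre
- try_square: bystander: engineer's try square, 105 x 159 x 17 mm, lying flat; origin under its centre
- brass_fitting: bystander: brass hose tail, 42 mm foot, 56 mm high, standing: bigger than a bush; origin under its centre
- paint_marker: bystander: paint marker, 18 x 132 mm, lying down; origin under its centre
Not all that is in view belongs to the job. What is meant by the drift is not black or green, and is the larger of those in its own colour.

How it is judged (in metres and radians):
On the way, in this order (a step that is already met when the one before it is completed fails the run):
1. the second bush is let go in the hub's mouth, on top of the first (horizontal distance between bush_b and hub below 0.004 m and z of bush_b in the frame of hub_mouth below -0.01 m and angle between bush_b's own z axis and vertical below 0.15 rad and contact force between the fingers and bush_b below 0.1 N), for 0.2 s.
2. the drift presses the two bushes firmly (over 12 N) on the hub's shoulder (contact force between drift and bush_b above 12 N and distance between bush_a and shoulder_c0 below 0.0048 m and distance between bush_b and bush_a_top below 0.003 m and angle between bush_b's own z axis and vertical below 0.12 rad), for 0.25 s.
At the end, for the whole second after the job is handed in: both bushes are in the hub, the lower within about 1.5 mm of the shoulder and the upper within 3 mm of the lower; the drift stands upright at rest in its hole in the block, within 5 mm of its floor (distance between bush_a and shoulder_c0 below 0.0048 m and distance between bush_b and bush_a_top below 0.003 m and angle between bush_b's own z axis and vertical below 0.12 rad and horizontal distance between bush_b and hub below 0.004 m and linear speed of bush_b below 0.01 m/s and horizontal distance between drift and block_hole below 0.006 m and z of drift in the frame of block_hole below -0.03 m and angle between drift's own z axis and vertical below 0.15 rad and linear speed of drift below 0.02 m/s); the robot touches nothing.
It fails at once if the drift bears on the bushes with more than 35 N (contact force between drift and bush_b above 35 N).
It fails at once if a bystander is pushed more than 30 mm (distance of any of nut_a, hole_saw, try_square, brass_fitting, paint_marker from where it was at the start of the episode above 0.03 m).
It also fails if it takes over 59 s, if anything falls off the work surface, if the arm or the gripper's body presses on something with over 40 N, if the wrist force passes 120 N, or if a joint passes its speed limit or range.

## Working session

There is one attempt and no reset: what is moved stays moved. The work goes in short steps, each a Python script; the robot and the scene stay as the last script left them, time stands still between calls to the robot, and variables do not carry over. Pictures are saved under pics/ and viewed, about 8 in all and at most 12, crops included, and the job is handed in when it is done.

```bash
mkdir -p pics; ls
python3 - <<'E'
from station import robot, fingers, vision, workorder, recognise
import cv2, numpy as np
for c in ("top","side"):
    im=vision.grab_frame(c); cv2.imwrite(f"pics/{c}0.png",im[:,:,::-1])
    k=vision.calibration(c); print(c,{a:np.round(np.array(b),4).tolist() for a,b in k.items()})
    for n in ("hub","hub_mouth","bush_b","drift","drift_grip","block","block_hole","brass_fitting","hole_saw"):
        print(c,n,[(np.round(d["rect"]).tolist(),round(d["p"],2)) for d in recognise(n,c)][:5])
print(robot.current_time_s(), robot.current_eef_rot(), robot.current_tool_pos(), robot.current_contact_force())
E
```

```text
pics
top {'mtx': [[535.4433, 0.0, 324.8484], [0.0, 535.4433, 238.3272], [0.0, 0.0, 1.0]], 'extrinsics': [[0.0223, -0.9997, -0.0057, 0.181], [0.9887, 0.0212, 0.1484, -0.6138], [-0.1482, -0.009, 0.9889, -1.4819], [0.0, 0.0, 0.0, 1.0]]}
top hub [([308.0, 254.0, 35.0, 34.0], 0.87)]
top hub_mouth [([310.0, 256.0, 31.0, 38.0], 0.92)]
top bush_b [([369.0, 250.0, 7.0, 9.0], 0.5)]
top drift [([242.0, 260.0, 15.0, 14.0], 0.72), ([212.0, 292.0, 14.0, 11.0], 0.42)]
top drift_grip [([214.0, 297.0, 15.0, 2.0], 0.63), ([234.0, 292.0, 8.0, 10.0], 0.61), ([256.0, 290.0, 11.0, 10.0], 0.54), ([238.0, 259.0, 13.0, 15.0], 0.52), ([347.0, 214.0, 44.0, 12.0], 0.17)]
top block [([237.0, 262.0, 43.0, 30.0], 0.8), ([307.0, 252.0, 5.0, 1.0], 0.16)]
top block_hole [([236.0, 262.0, 40.0, 31.0], 0.96)]
top brass_fitting [([305.0, 201.0, 13.0, 14.0], 0.77)]
top hole_saw [([300.0, 310.0, 16.0, 18.0], 0.56), ([239.0, 259.0, 16.0, 11.0], 0.51)]
side {'mtx': [[468.1125, 0.0, 323.7005], [0.0, 468.1125, 239.3858], [0.0, 0.0, 1.0]], 'extrinsics': [[-0.9136, -0.4058, 0.0251, 0.6081], [0.2088, -0.4152, 0.8854, -0.1353], [-
[... 153 characters left out ...]
]
side bush_b [([342.0, 252.0, 5.0, 13.0], 0.48)]
side drift [([327.0, 347.0, 11.0, 54.0], 0.88), ([350.0, 302.0, 14.0, 65.0], 0.63), ([302.0, 292.0, 16.0, 55.0], 0.6), ([332.0, 329.0, 11.0, 47.0], 0.6)]
side drift_grip [([327.0, 346.0, 12.0, 51.0], 0.95), ([332.0, 331.0, 13.0, 48.0], 0.9), ([301.0, 295.0, 15.0, 51.0], 0.74), ([349.0, 302.0, 13.0, 61.0], 0.57), ([386.0, 285.0, 14.0, 11.0], 0.22)]
side block [([292.0, 334.0, 60.0, 55.0], 0.66)]
side block_hole []
side brass_fitting [([270.0, 267.0, 16.0, 28.0], 0.61)]
side hole_saw [([382.0, 302.0, 25.0, 27.0], 0.66)]
1.0 [1.79999339e+02 6.03031964e-04 1.86697835e+01] [ 0.17606335 -0.5210623   0.24828669] [ 1.44269329 -0.48493325  0.61293231]
```

View pics/top0.png

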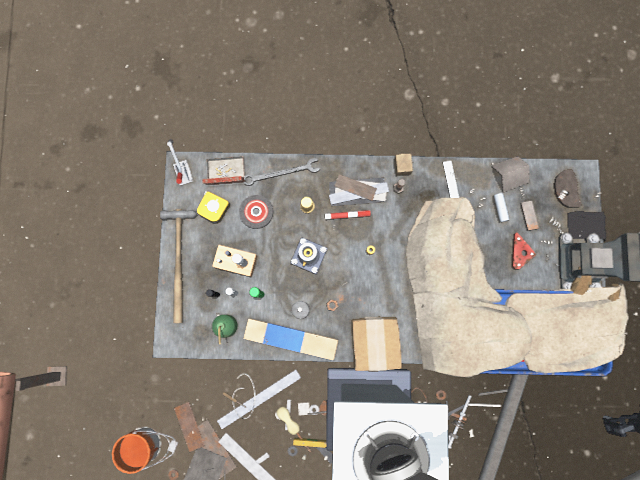

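View pics/side0.png

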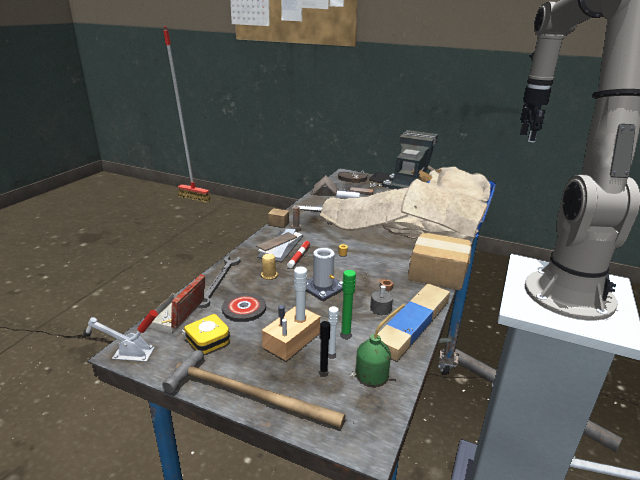

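The top view shows four drift candidates: silver in the block (238,260), small silver (231,292), black (213,293) and green (256,293). The one in the block fits, since it is silver and the larger of the two silver ones. I'll confirm that in enlarged crops.

```bash
cat > h.py <<'E'
from station import robot, fingers, vision, workorder, recognise
import cv2, numpy as np
from scipy.optimize import least_squares
def proj(c,P):
    k=vision.calibration(c);E=np.array(k["extrinsics"]);K=np.array(k["mtx"])
    p=E[:3,:3]@np.asarray(P,float)+E[:3,3]; q=K@np.array([p[0],-p[1],-p[2]]); return q[:2]/q[2]
def atz(c,uv,z):
    return least_squares(lambda a:proj(c,[a[0],a[1],z])-uv,[.6,0]).x
def tri(t,s):
    r=least_squares(lambda P:np.r_[proj("top",P)-t,proj("side",P)-s],[.6,0,.05]);return r.x,r.fun
E
python3 - <<'E'
from h import *
t=cv2.imread("pics/top0.png");s=cv2.imread("pics/side0.png")
cv2.imwrite("pics/tc.png",cv2.resize(t[225:315,205:385],None,fx=4.4,fy=4.4,interpolation=cv2.INTER_CUBIC))
cv2.imwrite("pics/sc.png",cv2.resize(s[235:370,250:410],None,fx=4.4,fy=4.4,interpolation=cv2.INTER_CUBIC))
print("hub",atz("top",[308,252],.1),"side",atz("side",[323,253],.1))
print("bush",atz("top",[370,250],.026),"side",atz("side",[343,246],.026))
print("drift",atz("top",[238,260],.16),"side",atz("side",[300,269],.16))
E
```

```text
hub [0.5627606  0.23923115] side [0.56044171 0.24710216]
bush [0.581534   0.06370837] side [0.5787673  0.06484929]
drift [0.53025085 0.42005481] side [0.53282224 0.42502989]
```

View pics/tc.png

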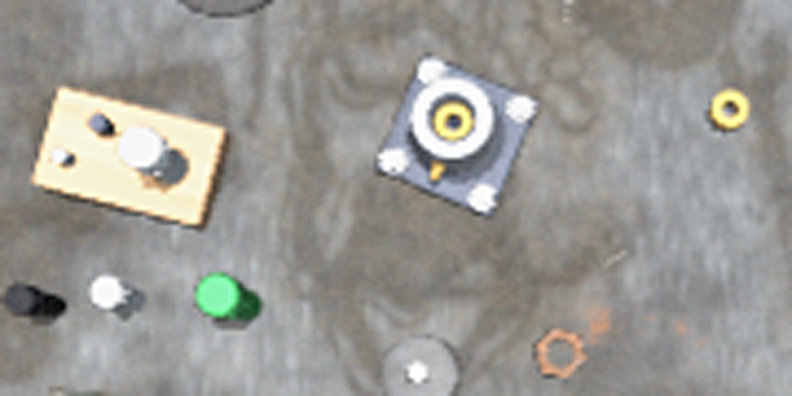

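View pics/sc.png

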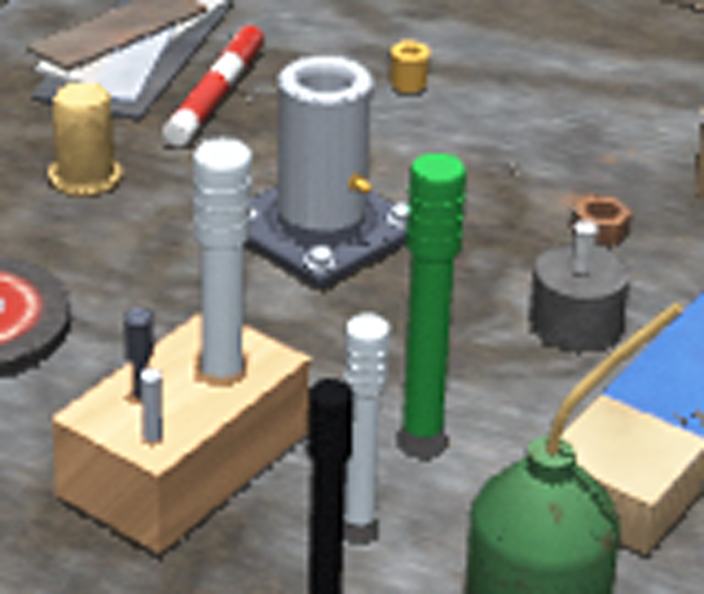

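The crops confirm the drift: silver, in the block, clearly larger than the small silver one. Next I'll triangulate from the rim and top-face centres, then go to the bush.

Run:
```python
from h import *
def both(t,s,z):
    r=least_squares(lambda a:np.r_[proj("top",[*a,z])-t,proj("side",[*a,z])-s],[.6,0]);return r.x.round(4),r.fun.round(1)
for n,t,s,z in (("hub",[307.34,251.66],[323.7,253.0],.1),("bush",[370.5,249.4],[343.0,246.2],.026),("drift",[236.9,258.2],[300.1,269.8],.16)):
    print(n,both(t,s,z),tri(t,s)[0].round(4))
# colour-based bush centroid
t=cv2.imread("pics/top0.png")[240:260,360:382].astype(int);m=(t[:,:,2]-t[:,:,0]>70);y,x=np.nonzero(m);print("bush top seg",x.min()+360,x.max()+360,y.min()+240,y.max()+240,len(x))
s=cv2.imread("pics/side0.png")[236:262,332:356].astype(int);m=(s[:,:,2]-s[:,:,0]>70);y,x=np.nonzero(m);print("side seg",x.min()+332,x.max()+332,y.min()+236,y.max()+236)
print("pred bush side top/bottom",proj("side",[.58,.0645,.026]),proj("side",[.58,.0645,0]))
for p in ([.58,.065,.035],[.56,.24,.2],[.53,.42,.138],[.53,.42,.3],[.56,.24,.3]): print(p,np.round(robot.inverse_kinematics(p,[180,0,0]),0), np.round(robot.inverse_kinematics(p,[180,0,90]),0))
```

```text
hub (array([0.5618, 0.242 ]), array([-0.4,  0.7, -0.4, -1.1])) [0.5626 0.2407 0.0965]
bush (array([0.5813, 0.0626]), array([-0.1,  0.7, -0.5, -0.7])) [0.5818 0.0615 0.0233]
drift (array([0.5334, 0.4244]), array([-0.5,  0.6, -0.2, -1. ])) [0.5342 0.4233 0.1569]
bush top seg 367 374 246 253 47
side seg 339 347 244 255
pred bush side top/bottom [342.63578155 245.85183133] [342.22973563 253.98651062]
[0.58, 0.065, 0.035] [  15.   38.  -34.   95.   25.   55. -117.] [ 18.  39. -38.  95.  28.  56. -30.]
[0.56, 0.24, 0.2] [   7.   35.  -51.   80.   27.   78. -135.] [ 11.  40. -62.  80.  35.  81. -50.]
[0.53, 0.42, 0.138] [ -11.   48.  -56.   72.   39.   79. -154.] [-13.  46. -50.  72.  34.  77. -62.]
[0.53, 0.42, 0.3] [ -51.   34.   22.   57.  -12.   91. -123.] [-22.  37. -36.  56.  21.  93. -52.]
[0.56, 0.24, 0.3] [   9.   35.  -60.   69.   30.   91. -135.] [ 10.  36. -63.  69.  32.  92. -47.]
```

Run:
```python
from h import *
j=np.array(robot.current_joint_positions(),float); j[0]=-8; j[2]=0; j[4]=0
robot.move_j(j.tolist()); print(robot.current_tool_pos(),robot.current_eef_rot(),robot.current_time_s())
b=[.5813,.0626]
fingers.gripper_to(0.8,20)
robot.move_to([*b,.09],[180,0,0]); print(np.round(robot.current_joint_positions()),robot.tip_reach)
robot.line_to([*b,.024],velocity=.08,f_stop=8)
fingers.gripper_to(0.0,20); print("gap1",robot.current_finger_gap())
fingers.gripper_to(0.7)
robot.line_to([*b,.07]); robot.move_to([*b,.07],[180,0,90]); print(np.round(robot.current_joint_positions()))
robot.line_to([*b,.029],velocity=.08,f_stop=8)
fingers.gripper_to(0.0,40); print("gap2",robot.current_finger_gap(),robot.tip_reach)
robot.line_to([*b,.15]); robot.move_to([.5618,.242,.16],[180,0,90])
print(robot.current_tool_pos(),robot.current_finger_gap(),robot.current_time_s(),robot.current_contact_force())
t=vision.grab_frame("top")[:,:,::-1];s=vision.grab_frame("side")[:,:,::-1]
cv2.imwrite("pics/t1.png",t);cv2.imwrite("pics/s1.png",s)
print(proj("side",[.5618,.242,.131]),proj("side",[.5618,.242,.1]))
a=cv2.resize(t[205:295,265:355],None,fx=4.4,fy=4.4,interpolation=2);b=cv2.resize(s[200:290,280:370],None,fx=4.4,fy=4.4,interpolation=2)
cv2.imwrite("pics/c1.png",np.hstack([a,b]))
```

```text
[0.5467818  0.05790258 0.24828198] [-1.79999138e+02  4.91186831e-02  9.62854861e+01] 3.45
[-19.  30.  15.  94.  -9.  58. -91.] 0.017
gap1 0.2720952251095328
[ -3.  31.  -6.  94.   4.  55. -11.]
gap2 0.25661803791956483 0.017
[0.56146645 0.24137521 0.15890543] 0.2526139644834109 11.5333 [-0.47691833 -1.09702123 -0.19521119]
[323.67587881 240.45782001] [323.35029807 251.93782566]
```

View pics/c1.png

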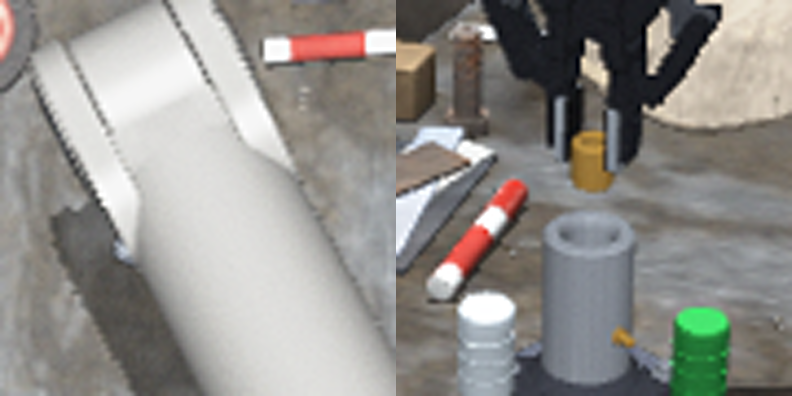

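The bush is upright in the jaws, its lower end about (324.5,241), with the hub rim centre at (323.7,253). That puts it close to coaxial, with the hub perhaps 1–2 mm further in +y. I'll lower it into the cone by feel.

Run:
```python
from h import *
x,y=.5615,.2435
robot.line_to([x,y,.150],velocity=.05); robot.pause(.3)
f0=np.array(robot.current_contact_force())
for i in range(6):
    hit=robot.line_to([x,y,.1205],velocity=.03,f_stop=4)
    robot.pause(.15)
    f=np.array(robot.current_contact_force())-f0; p=np.array(robot.current_tool_pos())
    print(hit,p.round(4),f.round(1),robot.current_time_s())
    if not hit: break
    if p[2]<.1225: break
    d=f[:2]; n=np.linalg.norm(d)
    if n>0.8:
        x+=.001*d[0]/n; y+=.001*d[1]/n
    robot.line_to([x,y,p[2]+.001],velocity=.03)
s=vision.grab_frame("side")[:,:,::-1]
cv2.imwrite("pics/c2.png",cv2.resize(s[200:290,280:370],None,fx=4.4,fy=4.4,interpolation=2))
```

```text
False [0.5619 0.2428 0.1205] [ 0.4 -1.9 -0.9] 13.5667
```

View pics/c2.png

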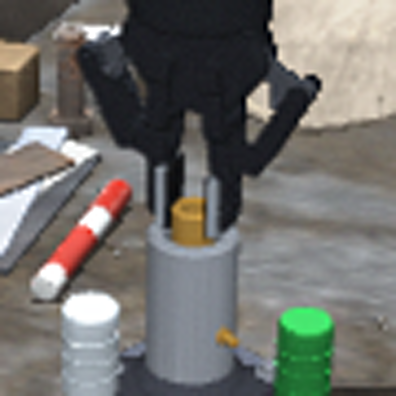

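The bush's end is inside the mouth with small forces. I'll release it, rise, check, and move above the drift.

Run:
```python
from h import *
fingers.gripper_to(0.6); robot.pause(.3)
p=robot.current_tool_pos()
robot.line_to([p[0],p[1],.25],velocity=.15)
robot.move_to([.5334,.4244,.25],[180,0,90])
print(robot.current_tool_pos(),np.round(robot.current_joint_positions()),robot.current_time_s(),robot.current_contact_force())
t=vision.grab_frame("top")[:,:,::-1];s=vision.grab_frame("side")[:,:,::-1]
a=cv2.resize(t[215:305,215:335],None,fx=3.3,fy=3.3,interpolation=2)[:297];b=cv2.resize(s[220:310,280:400],None,fx=3.3,fy=3.3,interpolation=2)
cv2.imwrite("pics/c3.png",np.hstack([a,b]));cv2.imwrite("pics/s3.png",s)
```

```text
[0.53364567 0.42360055 0.2489131 ] [-34.  35. -11.  62.   7.  84. -44.] 16.0833 [-0.48142478 -1.0108986  -0.3564002 ]
```

View pics/c3.png

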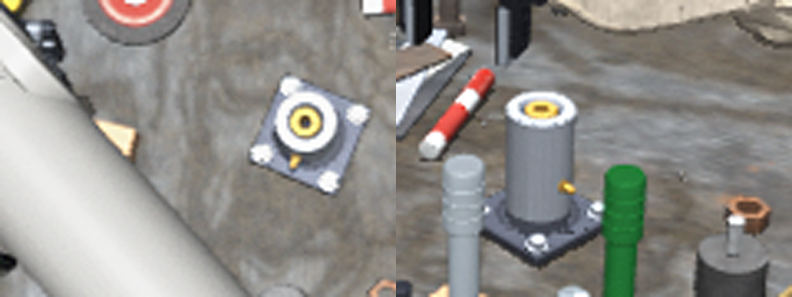

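Bush B sits in the mouth, level and centred (side crop, 541,108). Next I'll grip the drift.

Run:
```python
from h import *
x,y=.5334,.4244
f0=np.array(robot.current_contact_force())
hit=robot.line_to([x,y,.139],velocity=.12,f_stop=6); print(hit,robot.current_tool_pos())
robot.pause(.2); f0=np.array(robot.current_contact_force())
fingers.gripper_to(0.0,20); robot.pause(.2)
print("gap",robot.current_finger_gap(),(np.array(robot.current_contact_force())-f0).round(1),np.round(robot.current_torque(),2))
fingers.gripper_to(0.0,110); robot.pause(.2)
print("gap",robot.current_finger_gap(),(np.array(robot.current_contact_force())-f0).round(1),np.round(robot.current_torque(),2),robot.current_tool_pos(),robot.current_time_s())
s=vision.grab_frame("side")[:,:,::-1]
cv2.imwrite("pics/c4.png",cv2.resize(s[240:350,250:360],None,fx=4.4,fy=4.4,interpolation=2))
```

```text
False [0.53402016 0.42485717 0.1401997 ]
gap 0.29752469029861833 [0.3 1.1 1.9] [-0.04  0.11  0.04]
gap 0.2751828198047669 [-1.3  1.   3.7] [ 0.04  0.06 -0.04] [0.53370343 0.4247404  0.13962843] 18.4167
```

View pics/c4.png

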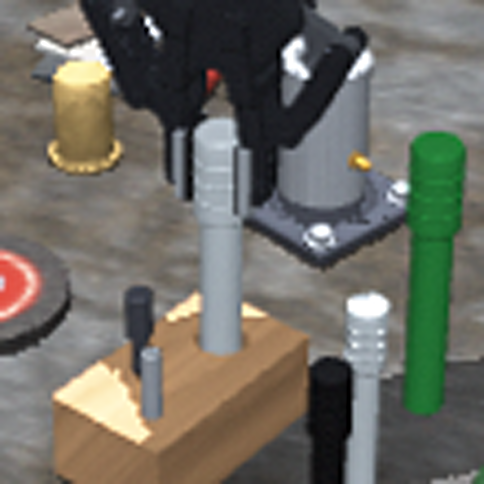

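Gripped squarely (gap 0.275, small side forces). Now I'll lift it, carry it over the hub and look.

Run:
```python
from h import *
p=np.array(robot.current_tool_pos())
robot.line_to([.5334,.4244,.285],velocity=.12)
robot.move_to([.562,.242,.285],[180,0,90])
robot.line_to([.562,.242,.262],velocity=.08); robot.pause(.2)
print(robot.current_tool_pos(),robot.current_finger_gap(),robot.current_contact_force(),np.round(robot.current_torque(),2),robot.current_time_s())
s=vision.grab_frame("side")[:,:,::-1]
cv2.imwrite("pics/c5.png",cv2.resize(s[170:300,260:390],None,fx=4.4,fy=4.4,interpolation=2))
q=robot.current_tool_pos();print(proj("side",[q[0],q[1],q[2]-.1296]),proj("side",[.562,.242,.1]))
```

```text
[0.56229782 0.24234331 0.26264462] 0.28099346211326226 [ 0.10968465  0.32923065 -2.80223675] [-0.01  0.01  0.06] 21.2333
[323.46128531 239.70158525] [323.27381298 251.91955958]
```

View pics/c5.png

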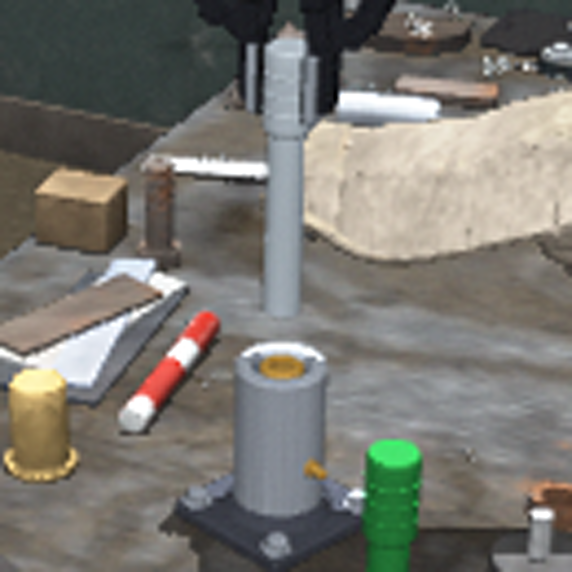

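Run:
```python
from h import *
x,y=.562,.2425
f0=np.array(robot.current_contact_force())
def st(n):
    p=np.array(robot.current_tool_pos());f=np.array(robot.current_contact_force())-f0
    print(n,p.round(4),f.round(1),"tip below mouth",round(.1-(p[2]-.1296),4),robot.current_finger_gap(),robot.current_time_s());return p,f
robot.line_to([x,y,.24],velocity=.06)
st("above")
h=robot.line_to([x,y,.205],velocity=.02,f_stop=3.5); p,f=st(("contact",h))
```

```text
above [0.5617 0.2424 0.2394] [-0.  -0.6  0.4] tip below mouth -0.0098 0.28061831551158256 21.8
('contact', True) [0.5624 0.2422 0.2275] [0.7 1.  4.2] tip below mouth 0.0021 0.2750163927115069 22.625
```

```bash
cat >> h.py <<'E'
def st(n,f0):
    p=np.array(robot.current_tool_pos());f=np.array(robot.current_contact_force())-f0
    print(n,p.round(4),f.round(1),"depth",round(.1-(p[2]-.1296),4),round(robot.current_finger_gap(),3),round(robot.current_time_s(),2));return p,f
E
python3 - <<'E'
from h import *
x,y=.562,.2425
f0=np.array([.1,.3,-2.8])
z=robot.current_tool_pos()[2]
for i in range(8):
    f=np.array(robot.current_contact_force())-f0
    h=robot.line_to([x,y,z-.006],velocity=.01,f_stop=max(3,15-max(f[2],0)))
    p,f=st(h,f0); z=p[2] if h else z-.006
    if h and f[2]>12: break
E
```

```text
False [0.562  0.2425 0.2213] [1.2 0.6 4.5] depth 0.0083 0.281 23.29
False [0.5619 0.2424 0.2152] [0.7 0.  3.8] depth 0.0144 0.283 24.04
False [0.5625 0.2425 0.2106] [ 1.2 -0.6  8. ] depth 0.019 0.279 24.79
True [0.5627 0.2425 0.2106] [ 0.5 -0.5  7.2] depth 0.019 0.283 25.1
True [0.5627 0.2425 0.2106] [-0.6  0.1  6.8] depth 0.019 0.283 25.43
True [0.5625 0.2425 0.2106] [-0.9 -1.3  6.5] depth 0.019 0.284 25.77
True [0.5624 0.2424 0.2106] [ 0.  -0.2  6.8] depth 0.019 0.278 26.1
True [0.5623 0.2424 0.2106] [-0.6 -0.2  7. ] depth 0.019 0.28 26.43
```

It has stopped dead at a tip depth of 19 mm. The bush joint (45 mm) would be at the ring there, so this could be either the ring's second peak or the shoulder. I'll probe with a slightly higher force limit in small steps.

Run:
```python
from h import *
x,y=.562,.2425
f0=np.array([.1,.3,-2.8])
z=.2106
for i in range(16):
    z-=.0006
    h=robot.line_to([x,y,z],velocity=.006,f_stop=12)
    p,f=st((h,round(z,4)),f0)
    if h or f[2]>19 or f[2]<6 and i>3: break
```

```text
(False, 0.21) [0.5622 0.2425 0.2105] [-0.9 -1.6  7.4] depth 0.0191 0.279 26.7
(False, 0.2094) [0.5622 0.2426 0.2105] [-1.5 -1.4 10.7] depth 0.0191 0.28 26.95
(False, 0.2088) [0.5622 0.2426 0.2105] [-1.6 -1.4 12.4] depth 0.0191 0.278 27.2
(False, 0.2082) [0.5623 0.2427 0.2105] [-2.9 -1.6 13.3] depth 0.0191 0.277 27.45
(False, 0.2076) [0.5623 0.2428 0.2105] [-2.9 -2.3 15.8] depth 0.0191 0.28 27.7
(False, 0.207) [0.5624 0.2429 0.2105] [-3.4 -1.8 17.3] depth 0.0191 0.277 27.95
(False, 0.2064) [0.5624 0.2429 0.2104] [-4.  -1.9 20.3] depth 0.0192 0.276 28.2
```

It is rigid at 20 N, well above the ring's 11 N, so this is the shoulder (about 71 mm). I'll hold there firmly, then draw the drift out.

Run:
```python
from h import *
x,y=.562,.2425
f0=np.array([.1,.3,-2.8])
robot.line_to([x,y,.2059],velocity=.006)
for i in range(4): robot.pause(.2); st("hold",f0)
robot.line_to([x,y,.2105],velocity=.03); st("relax",f0)
robot.line_to([x,y,.285],velocity=.08); robot.pause(.2); p,f=st("out",f0)
print(robot.current_torque())
t=vision.grab_frame("top")[:,:,::-1];s=vision.grab_frame("side")[:,:,::-1]
a=cv2.resize(t[230:275,285:330],None,fx=8,fy=8,interpolation=2);b=cv2.resize(s[150:300,260:380],None,fx=3.6,fy=3.6,interpolation=2)
a=cv2.copyMakeBorder(a,0,b.shape[0]-a.shape[0],0,0,0)
cv2.imwrite("pics/c6.png",np.hstack([a,b]))
```

```text
hold [0.5625 0.243  0.2104] [-4.6 -1.4 21.3] depth 0.0192 0.278 28.65
hold [0.5625 0.243  0.2104] [-4.5 -2.7 20.9] depth 0.0192 0.281 28.85
hold [0.5625 0.243  0.2104] [-4.5 -2.4 21.8] depth 0.0192 0.274 29.05
hold [0.5625 0.2431 0.2104] [-4.1 -2.1 20.5] depth 0.0192 0.278 29.25
relax [0.5621 0.2427 0.2105] [-1.4 -0.9  7.8] depth 0.0191 0.274 29.55
out [0.5618 0.2424 0.2844] [-0.2 -0.4  0.4] depth -0.0548 0.28 30.83
[ 0.02041265  0.00716561 -0.01222572]
```

View pics/c6.png

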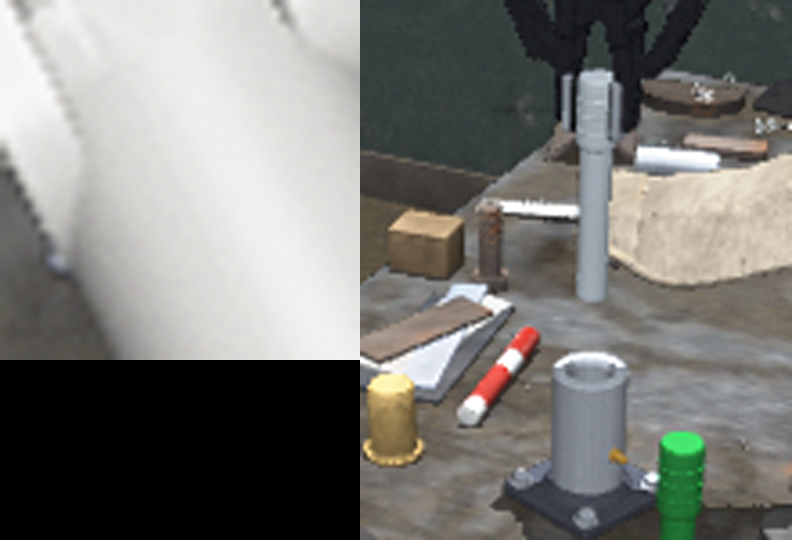

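Hub side is done: 21 N was held for 0.8 s, and bush B has now disappeared down the bore. Next I'll return the drift to its hole by feel.

Run:
```python
from h import *
f0=np.array(robot.current_contact_force())
robot.move_to([.5334,.4244,.285],[180,0,90]); 
X,Y=.5337,.4247
robot.line_to([X,Y,.185],velocity=.1); robot.pause(.2); p,f=st("hover",f0)
f0=f0+f
c=np.array([X,Y])+(np.array([X,Y])-p[:2])  # cancel steady arm error
import itertools
offs=[(0,0)]+[(r*np.cos(a),r*np.sin(a)) for r in (.0015,.003) for a in np.arange(6)*np.pi/3]
for o in offs:
    q=c+o
    robot.line_to([*q,.181],velocity=.05)
    h=robot.line_to([*q,.160],velocity=.03,f_stop=5); p,f=st((h,np.round(o,4)),f0)
    if p[2]<.166: break
    robot.line_to([p[0],p[1],.181],velocity=.05)
    if robot.current_time_s()>46: break
t=vision.grab_frame("top")[:,:,::-1];s=vision.grab_frame("side")[:,:,::-1]
a=cv2.resize(t[230:275,285:330],None,fx=8,fy=8,interpolation=2);b=cv2.resize(s[230:350,250:370],None,fx=3.6,fy=3.6,interpolation=2)
a=cv2.copyMakeBorder(a,0,b.shape[0]-a.shape[0],0,0,0)
cv2.imwrite("pics/c7.png",np.hstack([a,b]))
```

```text
hover [0.534  0.425  0.1858] [-1.1 -0.  -0.6] depth 0.0438 0.279 33.05
(False, array([0, 0])) [0.5335 0.4245 0.1602] [ 1.4 -0.6  0.4] depth 0.0694 0.28 34.15
```

View pics/c7.png

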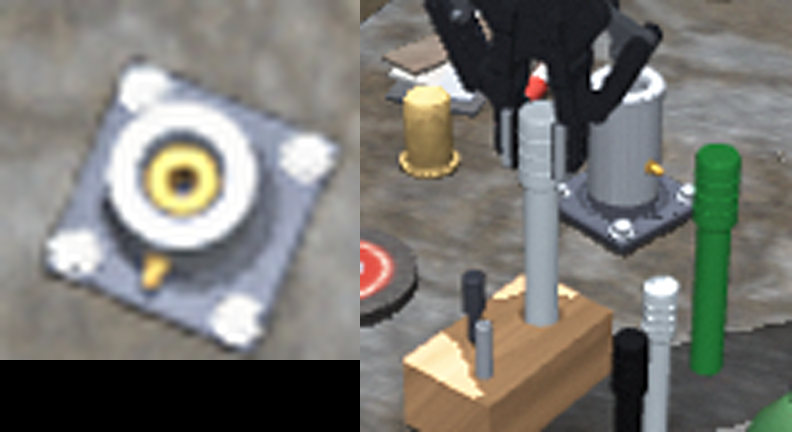

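The drift is in the hole at the first try, and the top view shows bush B level and centred in the bore. I'll lower to the floor, which also checks my tip-depth reckoning (floor expected at TCP 0.1396).

Run:
```python
from h import *
f0=np.array(robot.current_contact_force())
q=np.array(robot.current_tool_pos())[:2]
h=robot.line_to([*q,.133],velocity=.025,f_stop=5); p,f=st(h,f0)
```

```text
True [0.5334 0.4244 0.1396] [ 0.4 -0.3  5.8] depth 0.09 0.278 35.03
```

Run:
```python
from h import *
p=robot.current_tool_pos()
fingers.gripper_to(0.6,20); robot.pause(.3)
robot.line_to([p[0],p[1],.26],velocity=.12)
robot.move_to([.48,.05,.30],[180,0,90]); robot.pause(.3)
print(robot.current_tool_pos(),robot.current_contact_force(),robot.current_time_s())
t=vision.grab_frame("top")[:,:,::-1];s=vision.grab_frame("side")[:,:,::-1]
a=cv2.resize(t[190:320,200:380],None,fx=2.2,fy=2.2,interpolation=2);b=cv2.resize(s[230:360,250:370],None,fx=3.3,fy=3.3,interpolation=2)
a=cv2.copyMakeBorder(a,0,b.shape[0]-a.shape[0],0,0,0)
cv2.imwrite("pics/c8.png",np.hstack([a,b]))
```

```text
[0.48018282 0.0507452  0.29976963] [ 0.24991764 -0.19773276  0.91630359] 38.6
```

View pics/c8.png

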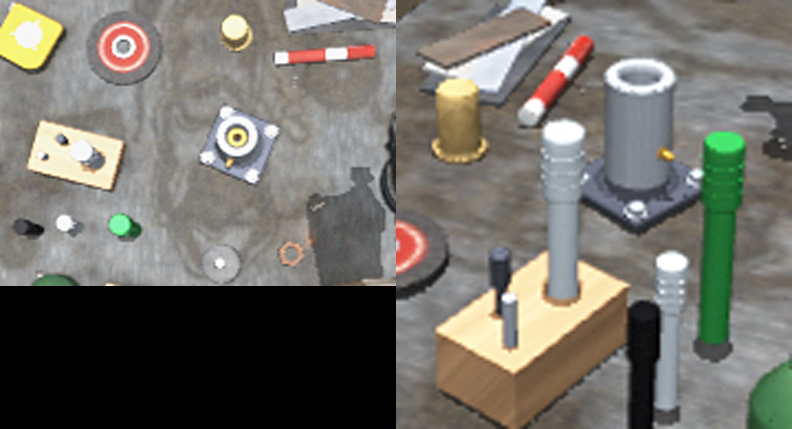

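The drift stands upright in its hole, bush B is down the bore, the bystanders in view haven't moved, and the arm is clear. I'm handing in.

```bash
python3 -c "
from station import workorder; print(workorder.close_job())"
```

```text
the job is handed in; nothing more can be done
None
```

I dropped the second bush into the hub and pressed both down with the silver drift from the block. The drift is back in its hole and the job is handed in; no verdict was reported.

- **Pressing:** The bushes stopped dead with the drift's tip 19.2 mm below the mouth, which puts the lower bush's end about 71 mm deep. I held about 21 N there for 0.8 s. The highest reading I took was 21.8 N.
- **Drift:** It touched the hole's floor at the same tool height as when I picked it up, so it had not slipped in the grip and the depth figure holds.
- **Last pictures:** At 38.6 s the drift stood upright in its hole, and the upper bush was level and centred in the bore. The brass fitting, paint marker, nut and hole saw were where they started. The try square was only partly in the crop. The arm was clear of everything.

**Uncertain points:**
- **Start height:** The drift first met the upper bush about 2 mm below the mouth, not a few millimetres above it as described.
- **The stop:** At 71 mm the joint between the bushes sits near the gripping ring. I took the stop for the shoulder because it did not give at 21 N, about twice the ring's 11 N, but I could not see it directly.

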